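# Slide the catch box under the spout and tip the turned slugs in

### The arm

A 6-joint arm with a two-finger parallel gripper is mounted at the origin on the work surface. World frame = base frame: x ahead of the robot, y to its left, z up, the work surface at z = 0. Lengths are in m, angles in rad, forces in N, time in s.
With the tool pointing down it reaches from about 0.25 to 0.775 m from the base axis. Payload 4 kg.
Tool frame: the origin (TCP) lies at the very end of the fingers, on their centre line; the grasp point (between the pads) lies 19 mm behind it (robot.tcp_to_grasp is the distance from the TCP to the grasp point, in m); z points along the fingers, y is the line along which they close (so a half turn about z gives the same grasp; the last joint's range is limited). The gripper opens to 94 mm and grips with 3 to 60 N. Pads are 16 mm wide; open, the fingers measure 119 mm over their backs; the gripper's body (75 mm by 177 mm) begins 78 mm behind the grasp point.
Start: joints at [1.147, 0.087, 1.371, -0, 1.684, -0.103], TCP at [0.173, 0.522, 0.206] pointing down, gripper open.
Joint ranges: [-3.1, 3.1], [-0.76, 2.03], [0.27, 2.55], [-1.08, 4.22], [0.17, 2.65], [-2.57, 2.57]. Speed limits (rad/s): [2.79, 2.79, 3.14, 3.14, 3.14, 3.14].

### API

Orientations are given as [roll, pitch, yaw] about the fixed x, y, z axes, in that order (R = Rz(yaw) Ry(pitch) Rx(roll)).
In Python, from bench import robot, cams, readout gives the robot as it stands (robot), with the cameras (cams) and the readings (readout).
- The arm moves only by the tool tcp_steps, called in YAML: its name, and indented under it one key for each argument. Schema: {"type":"object","properties":{"plan":{"type":"object","properties":{"aperture":{"type":"array","items":{"type":"number"},"minItems":1,"maxItems":20},"x":{"type":"array","items":{"type":"number"},"minItems":1,"maxItems":20},"y":{"type":"array","items":{"type":"number"},"minItems":1,"maxItems":20},"z":{"type":"array","items":{"type":"number"},"minItems":1,"maxItems":20},"turn":{"type":"array","items":{"type":"number"},"minItems":1,"maxItems":20}},"additionalProperties":false,"required":["aperture","x","y","z","turn"]},"only":{"type":"string"},"quiet":{"type":"boolean"},"lines":{"type":"string"}},"required":["plan"],"additionalProperties":false}. plan is an object with one list for each field, all of the same length, 1 to 20, a row being the entries at one place: aperture (the finger opening in m), x, y, z (the shift in normalised numbers (1 is 0.6 m)), turn (a turn about the tool's z in a scale on which 1.0 is pi rad); each row shifts and turns the commanded pose from where the row before left it, along the tool's axes as they then stand; what a row does not reach is not made up. A row lasts 1/12 s, in which the tool goes at most 0.0417 m and 0.125 rad, less where a joint would pass 70% of its speed; a pose out of reach is approached as far as the arm can. The fingers move at their own pace and stop on an object; the grip force is fixed at half the most. Time passes only in rows, so rows that do not move let the fingers close. The tool returns the time, the measured TCP pose, the force, the opening and the grip force at its end. only (a regular expression) keeps the lines of the reply that match it, lines (a string "A,B") keeps lines A to B, and quiet returns only ok. Shift and turn numbers lie between -1 and 1, and a call with a number outside is refused. Input that does not fit is refused with a message, and nothing moves.
- readout.get_obs(): the state, without advancing time (a new reading comes with each control period).
- cams.snapshot(name): name is "scene" or "top" or "wrist"; returns a dict with "color" (384x512x3 uint8, blue, green, red), "fx", "fy", "cx", "cy" (pixels), "extrinsics" (4x4, takes a point from world to camera coordinates). Camera axes: x right, y down, z forward; pixel columns grow to the right and rows downward; lengths in m; the calibration is good to about 2 mm. The wrist camera is an equidistant fisheye: a pixel r from the principal point sees the ray r / f radians off the axis. A picture is of the moment at which its call begins. There is no depth.
- robot.close_job(): hands the job in; it is judged then, once.
The state is a dict: "time": time; "joint_positions": joint angles; "qvel": joint speeds; "joint_torque": joint torques, N m; "tool_pos": TCP position; "ee_rot": TCP orientation; "wrist_force": force on the tool from outside, world axes, zero at the start; "wrist_torque": the same for the moment, N m; "width": finger opening in m; "finger_force": force on a finger pad.
Only numpy, scipy, OpenCV 4.12 (cv2) and the standard library are available. Lean on these libraries where they do the work, as an engineer would, in place of code of your own. Each camera call takes 0.05 s, during which the arm holds its last target. There are 200 camera calls.

### The job

Slide the catch box along its rail until it sits centred under the spout of the blue stand. Then lift the tipping tray by its bar handle so that all three turned slugs roll down the chute and drop into the box, and let the tray back down to its rest. Leave the other things on the bench where they are.

Things in the scene. Friction and masses are not known exactly. Their poses are not given: they have to be found in the camera images.
- carriage (a joint): Slide joint of the catch box on its rail (m): grows as the box moves along the rail's +x, away from the robot. Range 0 to 0.26, no end stop or detent at the spout; friction about 2.5 N, stays where it is left. The box starts on the robot's side of the spout.
- box_in (a point): Centre of the catch box's inner floor, 39 mm above the table. x along the rail (away from the robot), y to the tray's side, z up. The catch box is an open grey plastic box, 150 mm along the rail, 130 mm across, 65 mm deep outside, walls 4 mm, fixed on a flat carriage plate; its rim is 99 mm above the table.
- post_top (a point): Centre of the top of the black upright round handle post fixed on the carriage, 24 mm diameter, standing free from 34 mm to 100 mm above the table. It stands 105 mm to the -y side of the box's centre (40 mm off the box's outer wall), level with the box's middle along the rail. Push or grip it to move the box.
- rail: Fixed straight slide rail, 470 mm long, 100 mm wide, lying on the table. Its x axis is the sliding direction, y points to the tray's side; its origin lies on the table on the rail's centre line.
- spout (a point): Centre of the spout's open bottom, 118 mm above the table and over the rail's centre line: an upright bottomless blue hood, outside 102 mm along the rail by 75 mm across, walls 5 mm, top 225 mm above the table. Axes as the rail's. The box is in place when its centre is level with this point along the rail (x).
- tray (a joint): Hinge of the tipping tray (rad): 0 is at rest (its floor then leans 0.14 rad back, rear end low), grows as the rear end is lifted, upper stop 0.95. It turns about the spout's +x axis through tray_hinge. Hardly any friction: it falls back to 0 when let go. The slugs begin to roll at about 0.2 and are all away by 0.7.
- tray_hinge (a point): Fixed point on the tray's hinge line, at the middle of its front (chute side) edge, 105 mm to the +y side of the spout's centre and 180 mm above the table. Axes as the rail's. The aluminium tray, 88 mm wide, 114 mm long with walls 36 mm high above its floor, extends from here to +y.
- tray_handle (a point): Middle of the tray's black round bar handle, 14 mm diameter, 92 mm long along the rail's x, held by a thin arm at each end 42 mm from the middle; free to be gripped from above at its middle, the fingers closing along y. At rest it lies about 157 mm to +y of the hinge and 37 mm above it; it swings about the hinge on a radius of 161 mm. The bar may turn within the fingers.
- slug0_center (a point): Centre of the rear one of three alike turned aluminium slugs, plain cylinders 32 mm diameter, 76 mm long, 0.12 to 0.22 kg, lying crosswise in the tray.
- slug1_center (a point): Centre of the middle one of three alike turned aluminium slugs, plain cylinders 32 mm diameter, 76 mm long, 0.12 to 0.22 kg, lying crosswise in the tray.
- slug2_center (a point): Centre of the front one of three alike turned aluminium slugs, plain cylinders 32 mm diameter, 76 mm long, 0.12 to 0.22 kg, lying crosswise in the tray.
- slug0: The same slug as slug0_center; the body's origin is on its skin and turns as it rolls, so use the point for its place.
- slug1: The same slug as slug1_center; the body's origin is on its skin and turns as it rolls, so use the point for its place.
- slug2: The same slug as slug2_center; the body's origin is on its skin and turns as it rolls, so use the point for its place.
- case: Bystander: black gauge case 130 x 70 x 32 mm beside the rail; origin under its centre.
- key: Bystander: steel chuck key 135 mm long, 16 mm high, T-shaped, lying on the table; origin under its middle.
- oil: Bystander: white oil bottle 60 mm diameter, 160 mm tall; origin under its centre.
- jar: Bystander: glass jar 80 mm diameter, 90 mm tall; origin under its centre.

How it is judged:
On the way, in this order (a step that is already met when the one before it is completed fails the run):
1. the box is centred under the spout to within 20 mm and at rest, the tray still down with all three slugs in it (x of box_in in the frame of spout between -0.02 and 0.02 m and velocity of joint carriage between -0.02 and 0.02 m/s and value of joint tray below 0.15 rad and y of each of slug0_center, slug1_center, slug2_center in the frame of tray_hinge above 0.005 m and height (world z) of each of slug0_center, slug1_center, slug2_center above 0.15 m), for 0.2 s.
2. the tray is tipped up past 0.5 rad with the box still under the spout (x of box_in in the frame of spout between -0.02 and 0.02 m and value of joint tray above 0.5 rad), for 0.05 s.
At the end, for the whole second after the job is handed in: All three slugs lie at rest inside the catch box, the box is centred under the spout within 20 mm along the rail, and the tray is back down on its rest (under 0.1 rad) (x of box_in in the frame of spout between -0.02 and 0.02 m and x of slug0_center in the frame of box_in between -0.075 and 0.075 m and y of slug0_center in the frame of box_in between -0.065 and 0.065 m and z of slug0_center in the frame of box_in between 0 and 0.075 m and linear speed of each of slug0, slug1, slug2 below 0.05 m/s and x of slug1_center in the frame of box_in between -0.075 and 0.075 m and y of slug1_center in the frame of box_in between -0.065 and 0.065 m and z of slug1_center in the frame of box_in between 0 and 0.075 m and x of slug2_center in the frame of box_in between -0.075 and 0.075 m and y of slug2_center in the frame of box_in between -0.065 and 0.065 m and z of slug2_center in the frame of box_in between 0 and 0.075 m and value of joint tray below 0.1 rad); the robot touches nothing.
It fails at once if a bystander was moved more than 40 mm (distance of any of case, key, oil, jar from where it was at the start of the episode above 0.04 m).
It also fails if it takes over 64 s, if anything falls off the work surface, if the arm or the gripper's body presses on something with over 40 N, if the wrist force passes 120 N, or if a joint passes its speed limit or range.

## Working session

There is one attempt and no reset: what is moved stays moved. The work goes in short steps, Python scripts to look and compute and a tool call to move; the robot and the scene stay as the last step left them, time stands still between calls to the robot, and variables do not carry over. Pictures are saved under pics/ and viewed, at most 10 in all, crops included, and the job is handed in when it is done.

```bash
ls; mkdir -p pics; python3 - <<'E'
from bench import robot, cams, readout
import cv2,numpy as np
for n in("scene","top"):
    s=cams.snapshot(n); cv2.imwrite(f"pics/{n}0.png",s["color"])
    print(n,s["fx"],s["fy"],s["cx"],s["cy"]);print(np.round(s["extrinsics"],4).tolist())
o=readout.get_obs();print(o["tool_pos"],o["ee_rot"],o["time"],o["width"])
E
```

```text
bench.py
pics
scene 391.78204416294307 391.78204416294307 257.0741202501251 191.69259095335894
[[0.3804, 0.9247, -0.0168, -0.2263], [0.5439, -0.2384, -0.8046, -0.178], [-0.748, 0.297, -0.5936, 1.6328], [0.0, 0.0, 0.0, 1.0]]
top 386.05636538689447 386.05636538689447 253.90411394093937 197.8566864834645
[[0.0223, -0.9996, -0.0171, 0.0203], [-0.982, -0.0187, -0.1878, 0.5429], [0.1874, 0.021, -0.9821, 1.1746], [0.0, 0.0, 0.0, 1.0]]
[0.17322569 0.52150067 0.20444948] [-3.13966578e+00 -1.99491993e-04  2.82084936e+00] 0.1 0.0939886039390624
```

View pics/scene0.png

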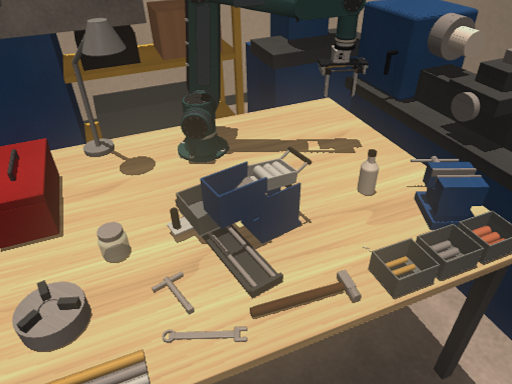

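View pics/top0.png

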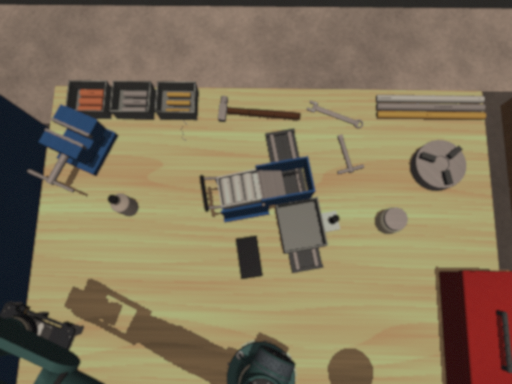

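The scene view shows the handle bar at about (298,156), the post at (175,218) and the blue hood at (230,200). In the top view the box is near (302,226), the post near (334,220), the bar near (206,195) and the case near (249,257). I'll zoom in next.

```bash
python3 - <<'E'
import cv2,numpy as np
a=cv2.imread("pics/top0.png")[120:280,190:350]; b=cv2.imread("pics/scene0.png")[135:295,155:315]
f=lambda i:cv2.resize(np.clip(i*1.4,0,255).astype('uint8'),(560,560),interpolation=cv2.INTER_CUBIC)
cv2.imwrite("pics/topz.png",f(a));cv2.imwrite("pics/scz.png",f(b))
E
```

```text
(no output)
```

View pics/topz.png

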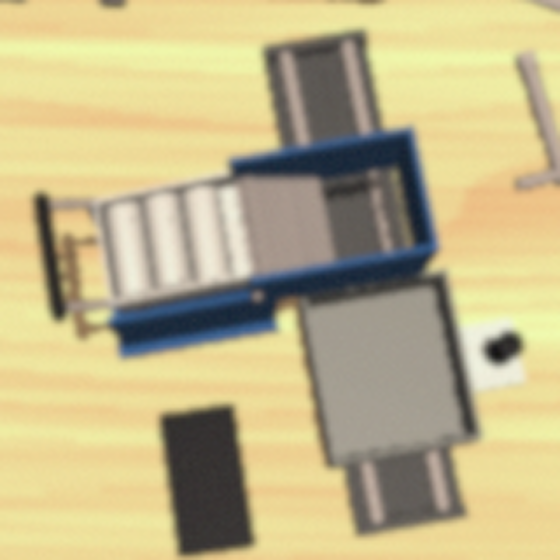

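View pics/scz.png

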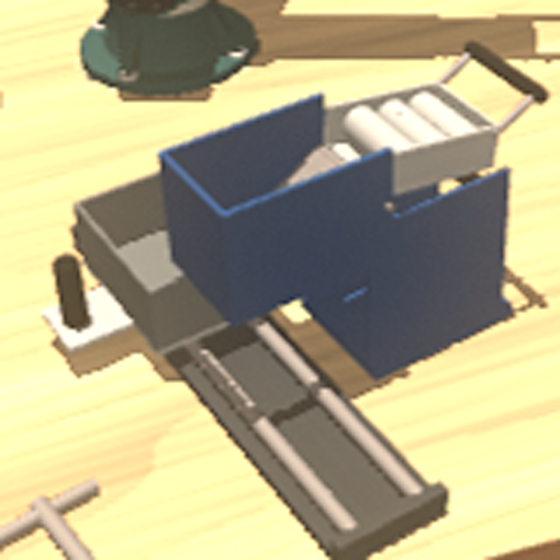

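The zoomed top view shows the bar's ends at (42,197) and (60,315), the hood's -y wall corners at (412,130) and (436,245), and the post top at about (509,344). In the scene zoom the bar's ends are at (470,47) and (543,95), the hood corners at (230,213) and (163,155), and the post top at (66,263).

```bash
cat > h.py <<'E'
import numpy as np
C={}
C['s']=(391.782,257.074,191.693,np.array([[0.3804,0.9247,-0.0168,-0.2263],[0.5439,-0.2384,-0.8046,-0.178],[-0.748,0.297,-0.5936,1.6328]]))
C['t']=(386.056,253.904,197.857,np.array([[0.0223,-0.9996,-0.0171,0.0203],[-0.982,-0.0187,-0.1878,0.5429],[0.1874,0.021,-0.9821,1.1746]]))
def ray(c,u,v):
    f,cx,cy,E=C[c];R=E[:,:3];d=R.T@np.array([(u-cx)/f,(v-cy)/f,1]);return -R.T@E[:,3],d/np.linalg.norm(d)
def plane(c,u,v,z):
    o,d=ray(c,u,v);return o+d*(z-o[2])/d[2]
def tri(a,b):
    A=0;B=0;P=[]
    for r in(ray('t',*a),ray('s',*b)):
        o,d=r;M=np.eye(3)-np.outer(d,d);A=A+M;B=B+M@o;P.append((o,M))
    x=np.linalg.solve(A,B);return x,[np.linalg.norm(M@(x-o)) for o,M in P]
T=lambda u,v:(190+(u+.5)/3.5-.5,120+(v+.5)/3.5-.5)
S=lambda u,v:(155+(u+.5)/3.5-.5,135+(v+.5)/3.5-.5)
E
python3 - <<'E'
from h import *
np.set_printoptions(precision=4,suppress=True)
for n,a,b,z in [("barfar",(42,197),(470,47),.217),("barnear",(60,315),(543,95),.217),("hoodfar",(412,130),(230,213),.225),("hoodnear",(436,245),(163,155),.225),("post",(509,344),(66,263),.1),("boxNy near",(478,437),(77,208),.099)]:
    x,e=tri(T(*a),S(*b)); print(n,x,np.round(e,4),plane('t',*T(*a),z),plane('s',*S(*b),z))
for n,u,v,z in [("case",161,415,.032),("case",232,405,.032),("case",255,545,.032),("railfarL",265,47,.03),("railfarR",362,32,.03),("railnearL",360,533,.03),("railnearR",465,513,.03),("boxfarR",447,273,.099),("boxnearL",330,465,.099),("boxnearR",478,437,.099)]: print(n,plane('t',*T(u,v),z))
E
```

```text
barfar [0.5491 0.1448 0.2669] [0.0226 0.0226] [0.57   0.1745 0.217 ] [0.473  0.1594 0.217 ]
barnear [0.4957 0.1899 0.1674] [0.029 0.029] [0.4756 0.1559 0.217 ] [0.5681 0.1797 0.217 ]
hoodfar [ 0.6286 -0.1143  0.2253] [0.0034 0.0034] [ 0.6278 -0.1176  0.225 ] [ 0.6293 -0.111   0.225 ]
hoodnear [ 0.5355 -0.1355  0.2238] [0.0006 0.0006] [ 0.5352 -0.1359  0.225 ] [ 0.5375 -0.1353  0.225 ]
post [ 0.4765 -0.2155  0.0985] [0.0002 0.0002] [ 0.4763 -0.215   0.1   ] [ 0.4784 -0.2159  0.1   ]
boxNy near [ 0.3966 -0.1886  0.0935] [0.0001 0.0001] [ 0.3963 -0.1876  0.099 ] [ 0.4042 -0.1896  0.099 ]
case [0.4149 0.0869 0.032 ]
case [0.4253 0.0228 0.032 ]
case [ 0.3015 -0.0002  0.032 ]
railfarL [ 0.7674 -0.0013  0.03  ]
railfarR [ 0.7839 -0.0936  0.03  ]
railnearL [ 0.314  -0.0934  0.03  ]
railnearR [ 0.3336 -0.1867  0.03  ]
boxfarR [ 0.5376 -0.1625  0.099 ]
boxnearL [ 0.37   -0.0622  0.099 ]
boxnearR [ 0.3963 -0.1876  0.099 ]
```

The bar's ends were paired the wrong way round in the scene view. I'll redo it and compute the plan.

```bash
python3 - <<'E'
from h import *
np.set_printoptions(precision=4,suppress=True)
f,e1=tri(T(42,197),S(543,95)); n,e2=tri(T(60,315),S(470,47)); print(f,n,e1,e2,np.linalg.norm(f-n))
m=(f+n)/2; a=np.arctan2(.0926,.452); print(m,a, np.arctan2(*(f-n)[1::-1]))
d=np.array([np.cos(a),np.sin(a)]);q=np.array([-d[1],d[0]])
for k,p in dict(bar=m[:2],hoodmid=np.array([.582,-.125]),post=np.array([.4765,-.2155])).items(): print(k,d@p,q@p)
import cv2
# blue hood extent in top view: bounding of -y wall rim via mask
im=cv2.imread("pics/top0.png");hs=cv2.cvtColor(im,cv2.COLOR_BGR2HSV)
mk=cv2.inRange(hs,(100,110,30),(125,255,255));v,u=np.nonzero(mk[140:225,265:320]);
P=np.array([plane('t',x+265,y+140,.225)[:2] for x,y in zip(u,v)]);A=P@d;B=P@q
print("hood along",np.percentile(A,[0,1,99,100]),"across",B.min(),np.percentile(B,1))
for n_,z in (("scene",0),):
    im=cv2.imread("pics/scene0.png");hs=cv2.cvtColor(im,cv2.COLOR_BGR2HSV)
E
```

```text
[0.5704 0.1761 0.2187] [0.4757 0.1567 0.2188] [np.float64(0.0020076713274841274), np.float64(0.0020076713274842007)] [np.float64(0.0011481745555269706), np.float64(0.0011481745555268384)] 0.09665042844856973
[0.5231 0.1664 0.2188] 0.2020712037504652 0.2019406568023096
bar 0.5458360530051135 0.05803123944767282
hoodmid 0.5450706883312009 -0.23926333760555704
post 0.4235540544697453 -0.30674820772457656
hood along [0.4576 0.4652 0.5925 0.5937] across -0.2377520835848067 -0.23718903776213826
```

Units first: shifts go in shares of 0.6 m and turns go in shares of pi rad. So -0.012 m / 0.6 = -0.02, 0.1165 rad / 3.1416 = 0.0371.

tcp_steps:
  plan: {"aperture":[0.094, 0.094, 0.094, 0.094, 0.094, 0.094, 0.094, 0.094, 0.094], "x":[0, 0, 0, 0, 0, 0, 0, 0, 0], "y":[0, 0, 0, 0, 0, 0, 0, 0, 0], "z":[-0.02, -0.02, -0.02, -0.02, -0.02, -0.02, -0.02, -0.02, -0.02], "turn":[0.0371, 0.0371, 0.0371, 0.0371, 0.0371, 0.0371, 0.0371, 0.0371, 0.0371]}

```text
time: 0.85
tool_pos: [0.1733, 0.5217, 0.3134]
ee_rot: [-3.141, 0.001, 1.767]
wrist_force: [0.6, -1.2, 0.2]
width: 0.0938
finger_force: 0.0
```

tcp_steps:
  plan: {"aperture":[0.094, 0.094, 0.094, 0.094, 0.094, 0.094, 0.094, 0.094, 0.094, 0.094, 0.094, 0.094, 0.094, 0.094, 0.094, 0.094, 0.094, 0.094, 0.094, 0.094], "x":[-0.065, -0.065, -0.065, -0.065, -0.065, -0.065, -0.065, -0.065, -0.065, -0.065, -0.065, -0.065, -0.065, -0.065, -0.065, -0.065, -0.065, -0.065, -0.065, 0], "y":[0.0125, 0.0125, 0.0125, 0.0125, 0.0125, 0.0125, 0.0125, 0.0125, 0.0125, 0.0125, 0.0125, 0.0125, 0.0125, 0.0125, 0.0125, 0.0125, 0.0125, 0.0125, 0.0125, 0], "z":[0, 0, 0, 0, 0, 0, 0, 0, 0, 0, 0, 0, 0, 0, 0, 0, 0, 0, 0, 0], "turn":[0, 0, 0, 0, 0, 0, 0, 0, 0, 0, 0, 0, 0, 0, 0, 0, 0, 0, 0, 0]}

```text
time: 2.52
tool_pos: [0.4623, -0.1811, 0.3101]
ee_rot: [-3.137, -0.001, 1.766]
wrist_force: [-0.1, 1.1, -0.4]
width: 0.094
finger_force: 0.0
```

```bash
cat >> h.py <<'E'
def ac(p):
    a=.202;return np.array([np.cos(a)*p[0]+np.sin(a)*p[1],-np.sin(a)*p[0]+np.cos(a)*p[1],p[2]])
def st():
    from bench import robot, cams, readout
    o=readout.get_obs();print("t",round(o["time"],2),"ac",ac(o["tool_pos"]).round(4),"rpy",np.round(o["ee_rot"],3),"w",round(o["width"],4),"F",np.round(o["wrist_force"],1))
E
python3 -c "
from h import *
st()"
```

```text
t 2.52 ac [ 0.4166 -0.2702  0.3101] rpy [-3.137e+00 -1.000e-03  1.766e+00] w 0.094 F [-0.1  1.1 -0.4]
```

To row units: 0.028 m / 0.6 = 0.0467, 0.02 m / 0.6 = 0.0333, 0.007 rad / 3.1416 = 0.0022.

tcp_steps:
  plan: {"aperture":[0.094, 0.094, 0.094, 0.094, 0.094, 0.094, 0.094, 0.094, 0.094, 0.094, 0.094, 0.094, 0.094], "x":[-0.03, -0.0308, 0, 0, 0, 0, 0, 0, 0, 0, 0, 0, 0], "y":[0.0058, 0.0058, 0, 0, 0, 0, 0, 0, 0, 0, 0, 0, 0], "z":[0, 0, 0.0333, 0.0467, 0.0467, 0.0467, 0.0467, 0.0467, 0.0467, 0.0467, 0.0333, 0.0267, 0], "turn":[0.0022, 0, 0, 0, 0, 0, 0, 0, 0, 0, 0, 0, 0]}

```text
time: 3.6
tool_pos: [0.4723, -0.2075, 0.0568]
ee_rot: [-3.135, -0.006, 1.766]
wrist_force: [-0.3, 0.3, -0.6]
width: 0.0942
finger_force: 0.0
```

```bash
python3 -c "
from h import *
st()
import cv2
from bench import robot, cams, readout
s=cams.snapshot('scene');cv2.imwrite('pics/s1.png',cv2.resize(s['color'][120:290,130:330],(800,680))[:600])"
```

```text
t 3.6 ac [ 0.421  -0.2981  0.0568] rpy [-3.135 -0.006  1.766] w 0.0942 F [-0.3  0.3 -0.6]
```

View pics/s1.png

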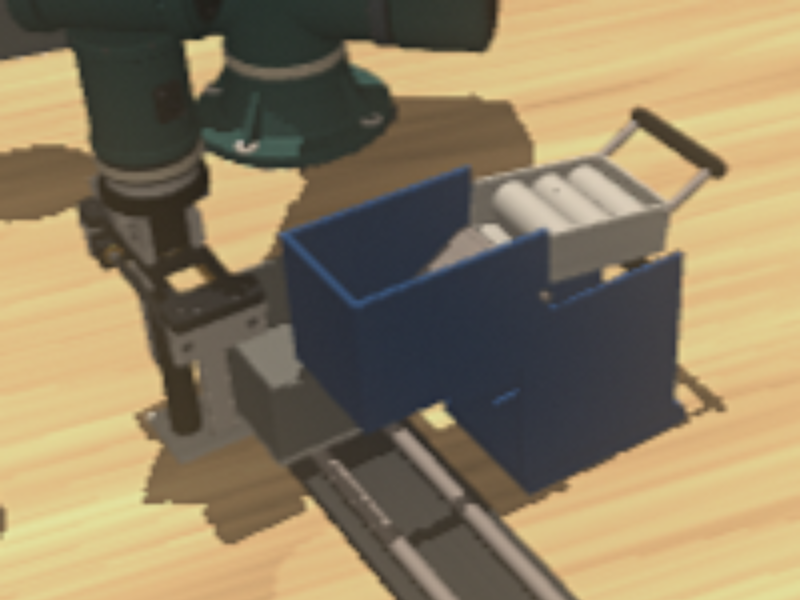

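The post stands between the fingers at about (180,390). I'll shift 8 mm onto it and close.

To row units: -0.008 m / 0.6 = -0.0133, 0.0025 m / 0.6 = 0.0042.

tcp_steps:
  plan: {"aperture":[0.094, 0.02, 0.02, 0.02, 0.02, 0.02, 0.02, 0.02, 0.02, 0.02, 0.02, 0.02], "x":[-0.0133, 0, 0, 0, 0, 0, 0, 0, 0, 0, 0, 0], "y":[0.0042, 0, 0, 0, 0, 0, 0, 0, 0, 0, 0, 0], "z":[0, 0, 0, 0, 0, 0, 0, 0, 0, 0, 0, 0], "turn":[0, 0, 0, 0, 0, 0, 0, 0, 0, 0, 0, 0]}

```text
time: 4.65
tool_pos: [0.4793, -0.2173, 0.0614]
ee_rot: [-3.141, -0.0, 1.765]
wrist_force: [-3.7, -0.8, -0.0]
width: 0.0236
finger_force: 2.5
```

```bash
python3 -c "
from h import *
st()"
```

```text
t 4.65 ac [ 0.426  -0.309   0.0614] rpy [-3.141 -0.     1.765] w 0.0236 F [-3.7 -0.8 -0. ]
```

To row units: 0.01 m / 0.6 = 0.0167, 0.008 m / 0.6 = 0.0133.

tcp_steps:
  plan: {"aperture":[0.02, 0.02, 0.02, 0.02, 0.02, 0.02, 0.02, 0.02, 0.02, 0.02, 0.02, 0.02, 0.02, 0.02, 0.02, 0.02, 0.02, 0.02], "x":[0, 0, 0, 0, 0, 0, 0, 0, 0, 0, 0, 0, 0, 0, 0, 0, 0, 0], "y":[0, 0, 0.01, 0.0167, 0.0167, 0.0167, 0.0167, 0.0167, 0.0167, 0.0167, 0.0167, 0.0167, 0.0167, 0.0133, 0.0083, 0, 0, 0], "z":[0, 0, 0, 0, 0, 0, 0, 0, 0, 0, 0, 0, 0, 0, 0, 0, 0, 0], "turn":[0, 0, 0, 0, 0, 0, 0, 0, 0, 0, 0, 0, 0, 0, 0, 0, 0, 0]}

```text
time: 6.15
tool_pos: [0.5971, -0.1935, 0.0614]
ee_rot: [3.139, -0.001, 1.766]
wrist_force: [1.8, 5.0, 0.6]
width: 0.0235
finger_force: 30.0
```

```bash
python3 -c "
from h import *
st()"
```

```text
t 6.15 ac [ 0.5461 -0.3094  0.0614] rpy [ 3.139e+00 -1.000e-03  1.766e+00] w 0.0235 F [1.8 5.  0.6]
```

To row units: -0.03 m / 0.6 = -0.05, -0.02 m / 0.6 = -0.0333.

tcp_steps:
  plan: {"aperture":[0.07, 0.07, 0.07, 0.07, 0.07, 0.07, 0.07, 0.07, 0.07, 0.07, 0.07, 0.07, 0.07, 0.07, 0.07, 0.07], "x":[0, 0, 0, 0, 0, 0, 0, 0, 0, 0, 0, 0, 0, 0, 0, 0], "y":[0, 0, 0, 0, 0, 0, 0, 0, 0, 0, 0, 0, 0, 0, 0, 0], "z":[0, 0, 0, 0, 0, 0, -0.0333, -0.05, -0.05, -0.05, -0.05, -0.05, -0.05, -0.05, -0.0333, 0], "turn":[0, 0, 0, 0, 0, 0, 0, 0, 0, 0, 0, 0, 0, 0, 0, 0]}

```text
time: 7.48
tool_pos: [0.5975, -0.1951, 0.318]
ee_rot: [3.133, 0.006, 1.765]
wrist_force: [-0.9, -0.0, 0.4]
width: 0.0698
finger_force: 0.0
```

```bash
python3 -c "
from h import *
st()
import cv2
from bench import robot, cams, readout
s=cams.snapshot('scene');a=s['color'][120:290,130:300]
s=cams.snapshot('top');b=s['color'][110:280,190:360]
cv2.imwrite('pics/s2.png',cv2.resize(np.hstack([a,b]),(800,400),interpolation=cv2.INTER_CUBIC))"
```

```text
t 7.48 ac [ 0.5462 -0.311   0.318 ] rpy [3.133 0.006 1.765] w 0.0698 F [-0.9 -0.   0.4]
```

View pics/s2.png

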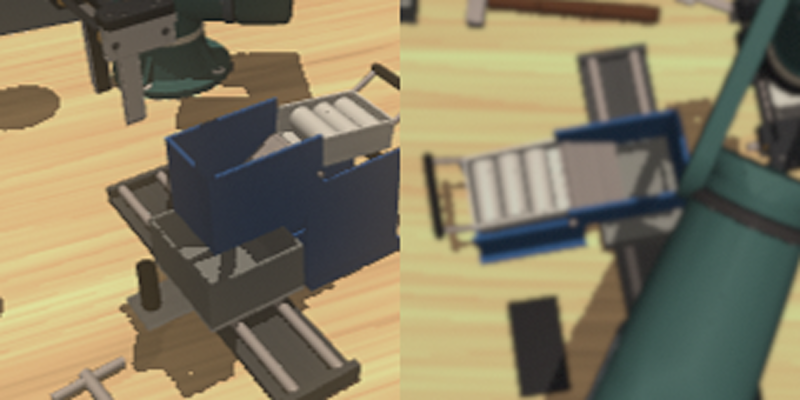

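To row units: -0.1215 rad / 3.1416 = -0.0387.

tcp_steps:
  plan: {"aperture":[0.05, 0.05, 0.05, 0.05, 0.05, 0.05, 0.05, 0.05, 0.05, 0.05, 0.05, 0.05, 0.05, 0.05], "x":[0, 0, 0, 0, 0, 0, 0, 0, 0, 0, 0, 0, 0, 0], "y":[0, 0, 0, 0, 0, 0, 0, 0, 0, 0, 0, 0, 0, 0], "z":[0, 0, 0, 0, 0, 0, 0, 0, 0, 0, 0, 0, 0, 0], "turn":[-0.0387, -0.0387, -0.0387, -0.0387, -0.0387, -0.0387, -0.0387, -0.0387, -0.0387, -0.0387, -0.0387, -0.0387, -0.0387, 0]}

```text
time: 8.75
tool_pos: [0.5954, -0.1941, 0.3079]
ee_rot: [3.138, -0.005, -2.937]
wrist_force: [0.1, 0.2, -0.6]
width: 0.0499
finger_force: 0.0
```

tcp_steps:
  plan: {"aperture":[0.05, 0.05, 0.05, 0.05, 0.05, 0.05, 0.05, 0.05, 0.05, 0.05, 0.05, 0.05], "x":[0, 0, 0, 0, 0, 0, 0, 0, 0, 0, 0, 0], "y":[0.055, 0.0617, 0.0617, 0.0617, 0.0617, 0.0617, 0.0617, 0.0617, 0.0617, 0.0617, 0, 0], "z":[0, 0, 0, 0, 0, 0, 0, 0, 0, 0, 0, 0], "turn":[0, 0, 0, 0, 0, 0, 0, 0, 0, 0, 0, 0]}

```text
time: 9.75
tool_pos: [0.5212, 0.1656, 0.3096]
ee_rot: [-3.141, -0.003, -2.937]
wrist_force: [-0.1, -0.8, -0.0]
width: 0.0497
finger_force: 0.0
```

```bash
python3 -c "
from h import *
st()
p=plane('s',192.9,232.6,.1);print('post',p,ac(p))"
```

```text
t 9.75 ac [0.5439 0.0577 0.3096] rpy [-3.141e+00 -3.000e-03 -2.937e+00] w 0.0497 F [-0.1 -0.8 -0. ]
post [ 0.5978435  -0.18901055  0.1       ] [ 0.5477667  -0.30511223  0.1       ]
```

To row units: 0.015 m / 0.6 = 0.025, 0.012 m / 0.6 = 0.02.

tcp_steps:
  plan: {"aperture":[0.046, 0.046, 0.046, 0.046, 0.046, 0.046, 0.046, 0.046, 0.046, 0.046], "x":[-0.0017, 0, 0, 0, 0, 0, 0, 0, 0, 0], "y":[0, 0, 0, 0, 0, 0, 0, 0, 0, 0], "z":[0.02, 0.025, 0.025, 0.025, 0.025, 0.025, 0.02, 0.0133, 0, 0], "turn":[0, 0, 0, 0, 0, 0, 0, 0, 0, 0]}

```text
time: 10.58
tool_pos: [0.5233, 0.1637, 0.2039]
ee_rot: [-3.142, -0.001, -2.94]
wrist_force: [0.2, -0.1, 0.6]
width: 0.0461
finger_force: 0.0
```

```bash
python3 -c "
from h import *
st()
import cv2
from bench import robot, cams, readout
s=cams.snapshot('scene');cv2.imwrite('pics/s3.png',cv2.resize(s['color'][90:220,220:390],(680,520)))"
```

```text
t 10.58 ac [0.5454 0.0554 0.2039] rpy [-3.142e+00 -1.000e-03 -2.940e+00] w 0.0461 F [ 0.2 -0.1  0.6]
```

View pics/s3.png

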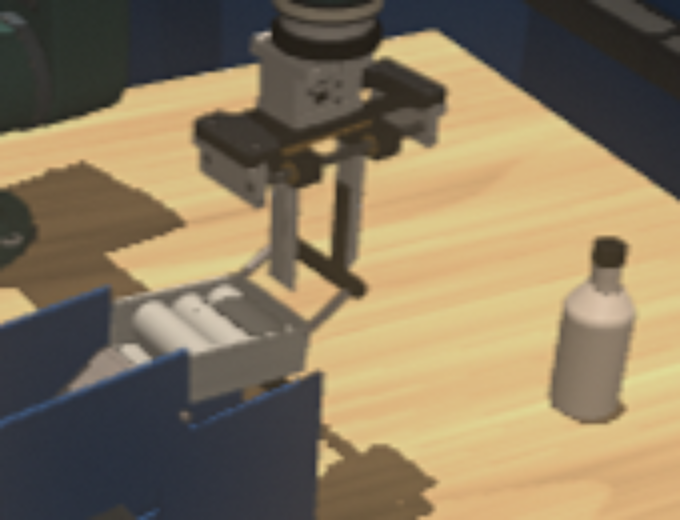

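To row units: 0.002 m / 0.6 = 0.0033.

tcp_steps:
  plan: {"aperture":[0.01, 0.01, 0.01, 0.01, 0.01, 0.01, 0.01, 0.01], "x":[0, 0, 0, 0, 0, 0, 0, 0], "y":[0, 0, 0, 0, 0, 0, 0, 0], "z":[0.0033, 0, 0, 0, 0, 0, 0, 0], "turn":[0, 0, 0, 0, 0, 0, 0, 0]}

```text
time: 11.3
tool_pos: [0.5232, 0.1658, 0.2029]
ee_rot: [3.139, 0.001, -2.937]
wrist_force: [-1.0, 5.1, 0.7]
width: 0.013
finger_force: 30.0
```

tcp_steps:
  plan: {"aperture":[0.01, 0.01, 0.01, 0.01, 0.01, 0.01, 0.01, 0.01, 0.01, 0.01], "x":[0, 0, 0, 0, 0, 0, 0, 0, 0, 0], "y":[-0.0023, -0.0025, -0.0025, -0.0033, -0.0033, -0.0033, -0.0042, -0.0042, -0.0042, 0], "z":[-0.0083, -0.0083, -0.009, -0.0083, -0.0083, -0.0083, -0.0078, -0.0078, -0.008, 0], "turn":[0, 0, 0, 0, 0, 0, 0, 0, 0, 0]}

```text
time: 12.13
tool_pos: [0.5264, 0.1494, 0.2475]
ee_rot: [3.136, 0.0, -2.936]
wrist_force: [-1.9, 8.2, 0.5]
width: 0.0135
finger_force: 30.0
```

```bash
python3 -c "
from h import *
st()"
```

```text
t 12.13 ac [0.5457 0.0407 0.2475] rpy [ 3.136  0.    -2.936] w 0.0135 F [-1.9  8.2  0.5]
```

To row units: -0.0045 m / 0.6 = -0.0075, -0.0042 m / 0.6 = -0.007.

tcp_steps:
  plan: {"aperture":[0.01, 0.01, 0.01, 0.01, 0.01, 0.01, 0.01, 0.01, 0.01, 0.01, 0.01, 0.01, 0.01, 0.01, 0.01, 0.01, 0.01, 0.01, 0.01, 0.01], "x":[0, 0, 0, 0, 0, 0, 0, 0, 0, 0, 0, 0, 0, 0, 0, 0, 0, 0, 0, 0], "y":[-0.0048, -0.0048, -0.005, -0.0055, -0.0057, -0.0057, -0.0062, -0.0063, -0.0063, -0.0068, -0.0068, -0.007, -0.0075, -0.0075, -0.0075, 0, 0, 0, 0, 0], "z":[-0.0075, -0.0075, -0.0075, -0.007, -0.007, -0.0068, -0.0063, -0.0063, -0.0063, -0.0058, -0.0057, -0.0057, -0.005, -0.005, -0.005, 0, 0, 0, 0, 0], "turn":[0, 0, 0, 0, 0, 0, 0, 0, 0, 0, 0, 0, 0, 0, 0, 0, 0, 0, 0, 0]}

```text
time: 13.8
tool_pos: [0.5375, 0.0951, 0.3079]
ee_rot: [3.136, 0.005, -2.934]
wrist_force: [-3.9, 9.2, 11.6]
width: 0.0126
finger_force: 30.0
```

```bash
python3 -c "
from h import *
st()
import cv2
from bench import robot, cams, readout
s=cams.snapshot('scene');a=s['color'][100:290,130:320]
s=cams.snapshot('top');b=s['color'][100:290,190:380]
cv2.imwrite('pics/s4.png',cv2.resize(np.hstack([a,b]),(800,400),interpolation=cv2.INTER_CUBIC))"
```

```text
t 13.8 ac [ 0.5457 -0.0146  0.3079] rpy [ 3.136  0.005 -2.934] w 0.0126 F [-3.9  9.2 11.6]
```

View pics/s4.png

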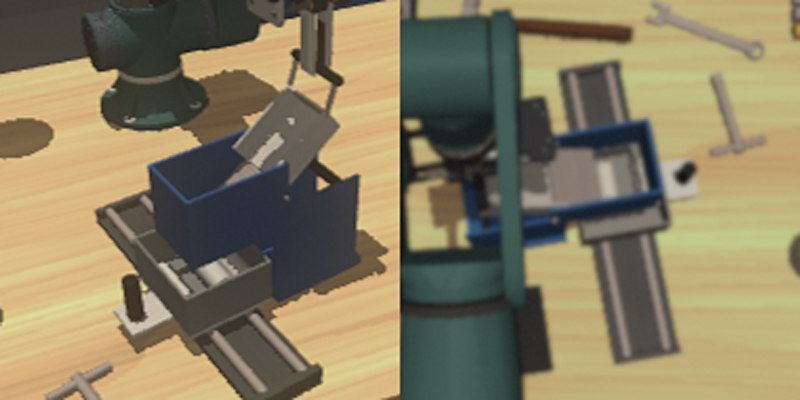

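The tray is tipped and looks empty, and slugs show in the box at about (210,265) in the left half. I'll lower the tray back along the same arc.

To row units: 0.0077 m / 0.6 = 0.0128, 0.0075 m / 0.6 = 0.0125.

tcp_steps:
  plan: {"aperture":[0.01, 0.01, 0.01, 0.01, 0.01, 0.01, 0.01, 0.01, 0.01, 0.01, 0.01, 0.01, 0.01, 0.01, 0.01, 0.01, 0.01, 0.01], "x":[0, 0, 0, 0, 0, 0, 0, 0, 0, 0, 0, 0, 0, 0, 0, 0, 0, 0], "y":[0.0112, 0.0112, 0.0103, 0.0103, 0.0095, 0.0093, 0.0085, 0.0083, 0.0073, 0.0073, 0.0063, 0.0062, 0.005, 0.005, 0.0037, 0.0037, 0, 0], "z":[0.0075, 0.0075, 0.0085, 0.0087, 0.0095, 0.0095, 0.0103, 0.0105, 0.0112, 0.0113, 0.0118, 0.0118, 0.0125, 0.0125, 0.0128, 0.0125, 0, 0], "turn":[0, 0, 0, 0, 0, 0, 0, 0, 0, 0, 0, 0, 0, 0, 0, 0, 0, 0]}

```text
time: 15.4
tool_pos: [0.5231, 0.1657, 0.2024]
ee_rot: [3.139, 0.0, -2.937]
wrist_force: [0.4, 5.7, -1.2]
width: 0.0133
finger_force: 30.0
```

```bash
python3 -c "
from h import *
st()"
```

```text
t 15.4 ac [0.5457 0.0574 0.2024] rpy [ 3.139  0.    -2.937] w 0.0133 F [ 0.4  5.7 -1.2]
```

Back at the same pose as before the lift. I'll release and rise.

To row units: 0.04 m / 0.6 = 0.0667, -0.03 m / 0.6 = -0.05.

tcp_steps:
  plan: {"aperture":[0.046, 0.046, 0.046, 0.046, 0.046, 0.046, 0.046, 0.046, 0.046, 0.046, 0.046, 0.046, 0.046, 0.046, 0.046, 0.046, 0.046], "x":[0, 0, 0, 0, 0, 0, 0, 0, 0, 0, 0, 0, 0, 0, 0, 0, 0], "y":[0, 0, 0, 0, 0, 0, 0, 0, 0, 0.0333, 0.05, 0.0667, 0.0667, 0.0667, 0.0667, 0, 0], "z":[0, 0, 0, 0, 0, -0.0133, -0.02, -0.0333, -0.0417, -0.05, -0.0333, 0, 0, 0, 0, 0, 0], "turn":[0, 0, 0, 0, 0, 0, 0, 0, 0, 0, 0, 0, 0, 0, 0, 0, 0]}

```text
time: 16.82
tool_pos: [0.4802, 0.3718, 0.3183]
ee_rot: [-3.142, 0.001, -2.935]
wrist_force: [0.4, -0.4, 0.4]
width: 0.046
finger_force: 0.0
```

```bash
python3 -c "
from h import *
st()
import cv2
from bench import robot, cams, readout
s=cams.snapshot('scene');a=s['color'][120:290,150:320]
s=cams.snapshot('top');b=s['color'][110:280,190:360]
cv2.imwrite('pics/s5.png',cv2.resize(np.hstack([a,b]),(800,400),interpolation=cv2.INTER_CUBIC))"
```

```text
t 16.82 ac [0.5451 0.2679 0.3183] rpy [-3.142e+00  1.000e-03 -2.935e+00] w 0.046 F [ 0.4 -0.4  0.4]
```

View pics/s5.png

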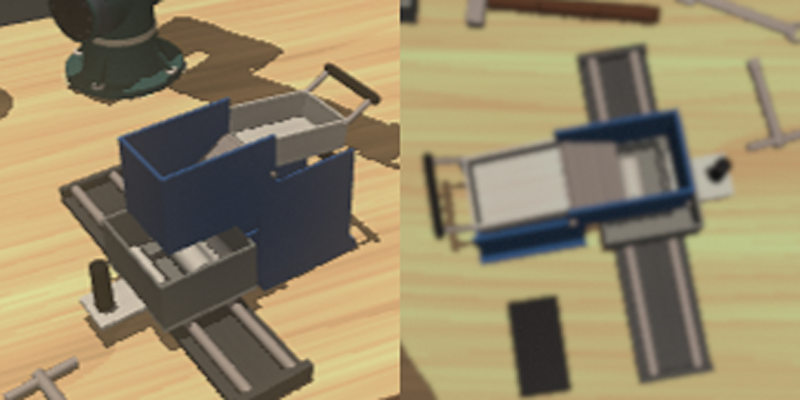

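The tray is down and empty and the chute is clear. At least two slugs show in the box around (150–200,260) on the left, and none lies outside. The post is where I left it, level with the spout. I'll hand in.

```bash
python3 -c "
from bench import robot, cams, readout
print(robot.close_job())"
```

```text
the job is handed in; nothing more can be done
None
```

I handed the job in at about 17 s: the box is within about 2 mm of the spout's centre by measurement, and the tray is emptied and back on its rest. At least two slugs show in the box; the third is hidden from both cameras, but none is in the tray, on the chute or on the bench. No verdict was printed.

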